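# Let the tube offcut into the scrap box and ease its sprung flap shut

## Robot

A 7-joint arm with a two-finger parallel gripper is mounted at the origin on the work surface. World frame = base frame: x ahead of the robot, y to its left, z up, the work surface at z = 0. Lengths are in m, angles in rad, forces in N, time in s.
With the tool pointing down it reaches from about 0.425 to 0.875 m from the base axis. Payload 4.7 kg.
Tool frame: the origin (TCP) lies midway between the tips of the shut fingers; the grasp point (between the pads) lies 19 mm behind it (ctrl.grip_depth is the distance from the TCP to the grasp point, in m); z points along the fingers, y is the direction in which the jaws open and shut (so a half turn about z gives the same grasp; the last joint's range is limited). The gripper opens to 87 mm and grips with 3 to 60 N. Pads are 19 mm wide; open, the fingers measure 117 mm over their backs; the gripper's body (75 mm by 190 mm) begins 51 mm behind the grasp point.
Start: joints at [1.119, 0.321, -0.07, 1.45, 0.023, 1.371, -0.057], TCP at [0.292, -0.581, 0.223] pointing down, gripper open.
Joint ranges: [-2.86, 2.86], [-0.3, 2.09], [-1.38, 1.24], [0.06, 2.45], [-1.56, 4.7], [0.09, 2.05], [-2.69, 2.69]. Speed limits (rad/s): [2.57, 2.57, 3.14, 3.14, 3.14, 3.14, 3.14].

## Interface

Orientations are given as a rotation vector (axis times angle).
In Python, from bench import ctrl gives the robot as it stands. The module is installed in compiled form; this text tells all that it offers.
- The arm moves only by the shell command python3 -m inch 'ROWS' [FORCE]. ROWS is JSON, a list of rows, each a list of 5 numbers: the opening, from -1 (shut) to 1 (fully open), so that 0 is half open, then the shift along the tool's x, y, z in mm, then the turn about the tool's z in rad. In form: [[fingers, tx, ty, tz, twist], ...]. A call has 1 to 5 rows; each row shifts and turns the pose as measured when the row begins, along the tool's axes as they then stand; what a row does not reach is not made up. A row lasts 1/8 s, in which the tool goes at most 62.5 mm and 10.7 degrees, less where a joint would pass 70% of its speed; a pose out of reach is approached as far as the arm can. A call is refused whole if a number of a shift passes 62.5 or a number of a turn 0.188, either way. A call with a gripper value outside its range is refused whole. The fingers move at their own pace and stop on an object; FORCE is the grip in N (left out, the last holds). Time passes only in rows, so rows that do not move let the fingers close. It gives the time, the measured TCP pose, the force and the opening at its end, in the units of the state.
- ctrl.get_state(): the state, without advancing time (a new reading comes with each control period).
- ctrl.get_image(name): name is "side" or "top"; returns a dict with "color" (384x512x3 uint8, red, green, blue), "range_z" (384x512 float32, m along the optical axis (not along the pixel's ray), 0 where there is no reading), "K" (3x3 intrinsics, pixels), "R" (3x3) and "t" (3): a world point X has camera coordinates R X + t. Camera axes: x right, y down, z forward; pixel columns grow to the right and rows downward; lengths in m; the calibration is good to about 2 mm. A picture is of the moment at which its call begins.
- ctrl.close_job(): hands the job in, once; it reports no verdict.
The state is a dict: "time": time; "joint_positions": joint angles; "qd": joint speeds; "joint_torque": joint torques, N m; "position": TCP position; "tool_rot": TCP orientation; "ft_force": force on the tool from outside, world axes, zero at the start; "torque": the same for the moment, N m; "grip_width": opening from 0.0 (shut) to 1.0 (fully open).
Only numpy, scipy, OpenCV 4.12 (cv2) and the standard library are available. Lean on these libraries where they do the work, as an engineer would, in place of code of your own. Each camera call takes 0.05 s, during which the arm holds its last target. There are 200 camera calls.

## Task

An aluminium tube offcut is waiting on the feed tray of the scrap box with the yellow flap. Lift that flap by its black grip so that the offcut rolls into the box, then ease the flap down by the grip until it is fully shut - its spring must not slam it - and let go.

Things in the scene. Friction and masses are not known exactly. Their poses are not given: they have to be found in the camera images.
- scrap_box: Fixed cream scrap box under a yellow flap, 180 (its x) x 160 (y) x 150 mm. Origin: centre of its underside, on the bench; x to its back, z up. Its front (-x), with a feed tray 110 mm wide sloping down 15 degrees to the box, faces away from the robot (yaw 180 degrees, +-29). The tray's low end is 104 mm up, 85 mm from the centre. A twin with a red flap and black tube stands beside it.
- flap (a joint): Yellow flap's angle, rad: 0 shut and level, 1.2 fully open. Hinge: along box y at box x +90 mm, 152 mm up. Plate 186 long, 158 wide, 4 mm thick, top 156 mm up when shut; a 40 mm apron hangs from its front edge and stops the offcut. Open 0.5 rad, the offcut rolls in by itself within 1 s. A spring always pulls it shut: some 4 N up at the grip holds it; let go, it slams.
- flap_grip (a point): Middle of the flap's black upright grip block, 26 (box x) x 20 (box y) x 45 mm tall: 13 mm under its top, 32 above the flap, 188 mm up when shut; 165 mm in front of the hinge axis and 36 above it, moving in an arc about it. Pinched across the 20 mm (fingers close along box y), the block turns between the fingers, so the gripper may stay pointing down. 55 mm free on both sides.
- offcut: Aluminium tube offcut, closed ends, 30 mm diameter, 90 mm long, 0.09 kg, lying across the feed tray against the yellow flap's apron, free to roll. Origin: its centre; y along the tube.

How it is judged:
By the outcome, as a careful person would: the job done as asked, in the order asked, and still so for the second after the job is handed in, with the robot touching nothing.
It also fails if it takes over 38 s, if anything falls off the work surface, if the arm or the gripper's body presses on something with over 40 N, if the wrist force passes 120 N, or if a joint passes its speed limit or range.

## Working session

There is one attempt and no reset: what is moved stays moved. The work goes in short steps, Python scripts to look and compute and a shell command to move; the robot and the scene stay as the last step left them, time stands still between calls to the robot, and variables do not carry over. Pictures are saved under pics/ and viewed, about 8 in all and at most 12, crops included, and the job is handed in when it is done.

```bash
mkdir -p pics
python3 - <<'E'
from bench import ctrl
import cv2,numpy as np
ims={n:ctrl.get_image(n) for n in("side","top")}
np.save('ims.npy',ims,allow_pickle=True)
cv2.imwrite('pics/a.png',cv2.resize(np.hstack([ims[n]["color"][:,:,::-1] for n in ims]),(800,300),interpolation=cv2.INTER_AREA))
cv2.imwrite('pics/top.png',ims['top']['color'][:,:,::-1])
s=ctrl.get_state();print(s['time'],s['position'],s['tool_rot'],s['ft_force'],cv2.Rodrigues(np.array(s['tool_rot']))[0].round(3))
for n in ims: print(n,ims[n]['K'],ims[n]['R'],ims[n]['t'])
E
```

```text
0.1 [ 0.29166482 -0.58032965  0.22155891] [-3.05514711e+00 -7.24753728e-01  7.71126248e-04] [ 0.34990331 -0.30033372  0.03262006] [[ 0.893  0.449 -0.001]
 [ 0.449 -0.893  0.001]
 [-0.    -0.002 -1.   ]]
side [[361.70019174   0.         254.32043912]
 [  0.         361.70019174 188.3136648 ]
 [  0.           0.           1.        ]] [[ 0.99800757 -0.06051214  0.01786517]
 [-0.0282952  -0.68233024 -0.73049629]
 [ 0.05639384  0.72853533 -0.68268295]] [-0.5027019   0.09827118  0.87135836]
top [[367.84228249   0.         255.10193538]
 [  0.         367.84228249 193.07399889]
 [  0.           0.           1.        ]] [[ 0.00728827 -0.99994079 -0.00808011]
 [-0.98890018 -0.00600816 -0.14845988]
 [ 0.14840254  0.00907243 -0.98888542]] [-0.01861806  0.51647028  0.95721027]
```

View pics/a.png

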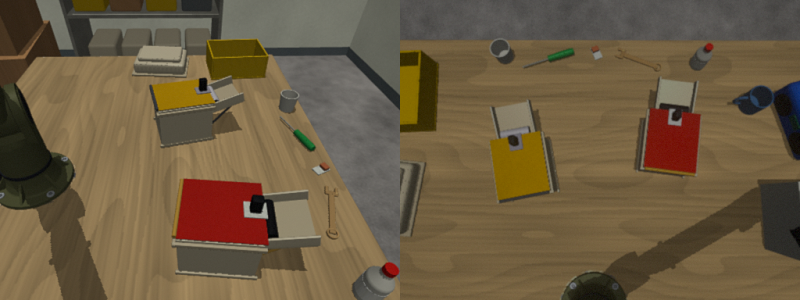

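View pics/top.png

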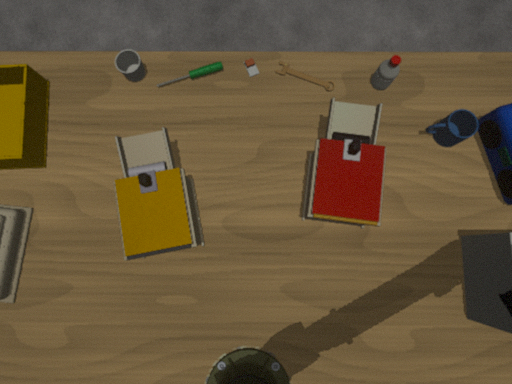

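The yellow-flap box is at about (155,212) in the top view, with its black grip at (146,180) and its tray pointing away from the robot. The red twin is at (345,180).

```bash
cat > h.py <<'E'
import numpy as np,cv2
def cast(im,uv,z):
    uv=np.atleast_2d(uv).astype(float);d=np.c_[uv,np.ones(len(uv))]@np.linalg.inv(im['K']).T@im['R']
    c=-im['R'].T@im['t'];return c+d*((z-c[2])/d[:,2])[:,None]
def comp(mask,n=1):
    k,l,st,ce=cv2.connectedComponentsWithStats(mask.astype(np.uint8));i=1+np.argmax(st[1:,4]);return l==i,st[i],ce[i]
def yellow(im,box):
    h=cv2.cvtColor(im['color'],cv2.COLOR_RGB2HSV);m=(h[...,0]>15)&(h[...,0]<32)&(h[...,1]>190)&(h[...,2]>90)
    b=np.zeros_like(m);b[box[1]:box[3],box[0]:box[2]]=1;return comp(m&b),h,b
def world(im,m):
    v,u=np.nonzero(m&(im['range_z']>0));z=im['range_z'][v,u]
    return ((np.c_[u,v,np.ones(len(u))]@np.linalg.inv(im['K']).T)*z[:,None]-im['t'])@im['R']
E
python3 - <<'E'
from h import *
ims=np.load('ims.npy',allow_pickle=True).item()
for n,box in(('top',(100,120,220,270)),('side',(180,95,320,190))):
    im=ims[n];(m,st,ce),h,b=yellow(im,box)
    p=cast(im,np.argwhere(m)[:,::-1],.156)
    w=world(im,m);print(n,st,'range z med',np.median(w[:,2]),np.median(w,0))
    r=cv2.minAreaRect((p[:,:2]*1000).astype(np.float32));print(r,cv2.boxPoints(r).round(0).tolist())
    k,s2,c2=comp((h[...,2]<45)&b&(np.indices(b.shape)[0]<st[1]+45)&(np.indices(b.shape)[1]>st[0])&(np.indices(b.shape)[1]<st[0]+st[2]))
    w=world(im,k);print('grip',s2,c2,cast(im,c2,.19),np.median(w,0),'top pts',np.median(w[w[:,2]>.195],0),(w[:,2]>.195).sum())
c=ims['side']['color'][90:200,180:330,::-1];cv2.imwrite('pics/s.png',cv2.resize(c,None,fx=4,fy=4))
E
```

```text
top [ 115  168   77   88 4734] range z med 0.1559706805918848 [0.4470347  0.22229389 0.15597068]
((455.10992431640625, 227.05052185058594), (185.0538787841797, 156.23890686035156), 11.335153579711914) [[349.0, 285.0], [380.0, 132.0], [561.0, 169.0], [530.0, 322.0]]
grip [139 174  13  13 109] [144.98165138 179.69724771] [[0.5235252  0.23789173 0.19      ]] [0.52288372 0.23462818 0.19840568] top pts [0.52342744 0.23752113 0.19997581] 75
side [ 195  102   80   40 2046] range z med 0.15605673966739206 [0.44733968 0.21028654 0.15605674]
((458.08306884765625, 224.96615600585938), (183.99681091308594, 157.51280212402344), 11.54626750946045) [[352.0, 284.0], [384.0, 129.0], [564.0, 166.0], [532.0, 321.0]]
grip [255 100  10  17 155] [259.38064516 107.69677419] [[0.52698965 0.22404082 0.19      ]] [0.52701732 0.23194328 0.18524639] top pts [0.52701732 0.23365414 0.19955215] 47
```

View pics/s.png

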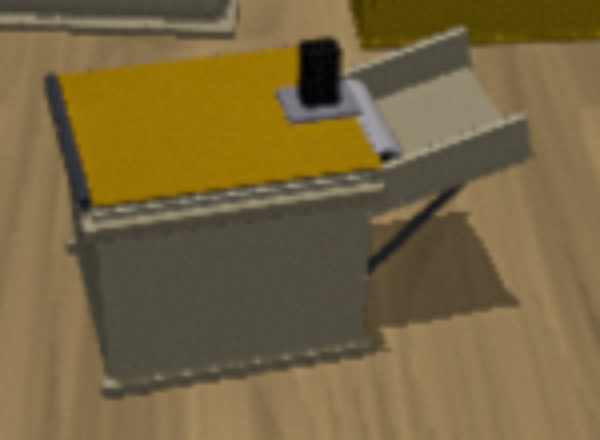

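```bash
python3 -m inch '[[0.2,0,0,-50,0],[0.2,20,-20,-50,0],[0.2,40,-40,-10,0],[0.2,42,-42,0,0],[0.2,42,-42,0,0]]'; python3 -m inch '[[0.2,42,-42,0,0],[0.2,42,-42,0,0],[0.2,42,-42,0,0],[0.2,42,-42,0,0],[0.2,42,-42,0,0]]'
```

```text
time: 0.72
position: [0.3542, -0.3857, 0.331]
tool_rot: [-3.052, -0.708, 0.005]
ft_force: [0.1, 0.2, 0.2]
grip_width: 0.614
time: 1.35
position: [0.4513, -0.0946, 0.3312]
tool_rot: [-3.053, -0.707, 0.007]
ft_force: [1.4, -0.7, -0.7]
grip_width: 0.598
```

```bash
python3 -m inch '[[0.2,38,-48,0,0],[0.2,38,-48,0,0],[0.2,38,-48,0,0],[0.2,38,-48,0,0],[0.2,0,0,0,0.13]]'; python3 -m inch '[[0.2,0,0,0,0.12],[0.2,0,0,0,0]]'
python3 - <<'E'
from bench import ctrl
from h import *
s=ctrl.get_state();R=cv2.Rodrigues(np.array(s['tool_rot']))[0];p=np.array(s['position'])
print(p,R.T@(np.array([.525,.237,.169])-p)*1000,'heading',np.degrees(np.arctan2(R[1,0],R[0,0])),s['joint_positions'])
E
```

```text
time: 1.98
position: [0.5019, 0.156, 0.3312]
tool_rot: [-3.091, -0.514, 0.007]
ft_force: [-0.5, -1.1, 0.5]
grip_width: 0.601
time: 2.22
position: [0.5013, 0.1572, 0.3301]
tool_rot: [-3.116, -0.328, 0.012]
ft_force: [0.7, 0.6, 0.5]
grip_width: 0.601
[0.5012736  0.15724216 0.33014775] [ 40.85188084 -71.58740485 161.55252697] heading 12.018597168930974 [ 0.41891609  0.07340235 -0.80390671  1.5523399   0.04268168  1.54305809
 -1.74611689]
```

```bash
python3 -m inch '[[0.2,22,-38,20,0],[0.2,22,-38,30,0.01],[0.2,0,0,30,0],[0.2,0,0,0,0]]'
python3 - <<'E'
from bench import ctrl
from h import *
s=ctrl.get_state();R=cv2.Rodrigues(np.array(s['tool_rot']))[0];p=np.array(s['position'])
print(p,R.T@(np.array([.525,.237,.169])-p)*1000,'heading',np.degrees(np.arctan2(R[1,0],R[0,0])),s['joint_positions'])
im=ctrl.get_image('side')
q=np.array([[255+0,90]]) 
c=im['color'][40:170,180:330,::-1];cv2.imwrite('pics/s2.png',cv2.resize(c,None,fx=4,fy=4))
E
```

```text
time: 2.72
position: [0.5301, 0.24, 0.248]
tool_rot: [-3.119, -0.316, 0.011]
ft_force: [0.8, 0.2, -0.5]
grip_width: 0.602
[0.53012721 0.2400237  0.24798572] [-5.14024995  2.47798149 79.00387662] heading 11.584830548796157 [ 0.25726044  0.2635888  -0.8589841   1.56084264  0.19230095  1.41242165
 -1.98424459]
```

View pics/s2.png

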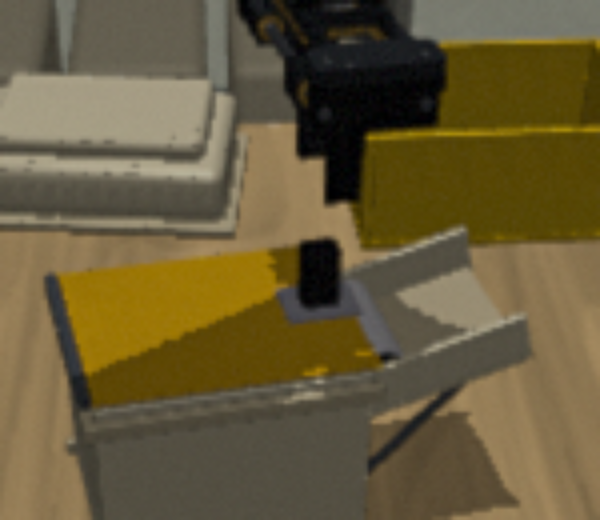

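The gripper sits above the grip: near finger tip at crop (343,200), block top at (320,242). The numbers agree, so I descend.

```bash
python3 -m inch '[[0.2,-4,2,35,0],[0.2,0,0,25,0],[0.2,0,0,14,0],[0.2,0,0,4,0]]'
python3 - <<'E'
from bench import ctrl
from h import *
s=ctrl.get_state();R=cv2.Rodrigues(np.array(s['tool_rot']))[0];p=np.array(s['position'])
print(p,R.T@(np.array([.525,.237,.169])-p)*1000,s['ft_force'])
im=ctrl.get_image('side')
c=im['color'][40:170,180:330,::-1];cv2.imwrite('pics/s3.png',cv2.resize(c,None,fx=4,fy=4))
E
```

```text
time: 3.28
position: [0.5316, 0.2374, 0.1771]
tool_rot: [-3.118, -0.313, -0.012]
ft_force: [0.5, -1.1, -0.1]
grip_width: 0.595
[0.53164715 0.23741935 0.17713796] [-6.6655831  -0.85024838  8.08912266] [ 0.52166005 -1.11988643 -0.07441379]
```

View pics/s3.png

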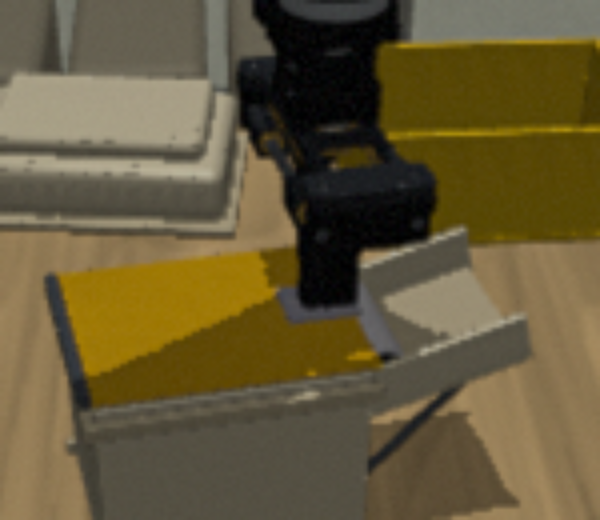

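The fingers straddle the block, about 5 mm too far toward the front. I'll correct that and close.

```bash
python3 -m inch '[[0.2,-6,0,4,0],[0.2,-2,0,4,0],[-1,0,0,0,0],[-1,0,0,0,0],[-1,0,0,0,0]]' 25; python3 -m inch '[[-1,0,0,0,0],[-1,0,0,0,0]]'
python3 - <<'E'
from bench import ctrl
from h import *
s=ctrl.get_state();R=cv2.Rodrigues(np.array(s['tool_rot']))[0];p=np.array(s['position'])
print(p,s['grip_width']*87,R.round(3),s['ft_force'])
# arc in tool x/z from hinge (r=(165,36)); targets
for a in np.arange(0,.81,.1):
    c,q=np.cos(a),np.sin(a);print(round(a,1),(165*c-36*q-165).round(1),-(165*q+36*c-36).round(1))
E
```

```text
time: 3.95
position: [0.5247, 0.2366, 0.1713]
tool_rot: [-3.117, -0.313, -0.018]
ft_force: [-0.4, 0.5, -0.6]
grip_width: 0.342
time: 4.2
position: [0.5237, 0.2415, 0.1714]
tool_rot: [-3.11, -0.318, -0.02]
ft_force: [1.7, -2.7, -1.6]
grip_width: 0.23
[0.52372438 0.24153128 0.17144058] 19.98701610859151 [[ 0.979  0.202  0.011]
 [ 0.202 -0.979  0.017]
 [ 0.014 -0.014 -1.   ]] [ 1.68627179 -2.70683627 -1.56304338]
0.0 0.0 -0.0
0.1 -4.4 -16.3
0.2 -10.4 -32.1
0.3 -18.0 -47.2
0.4 -27.0 -61.4
0.5 -37.5 -74.7
0.6 -49.1 -86.9
0.7 -62.0 -97.8
0.8 -75.9 -107.4
```

Gripped at 20 mm. Next I lift along the arc.

```bash
python3 -m inch '[[-1,-2,0,-8,0],[-1,-3,0,-10,0],[-1,-4,0,-14,0]]' 35;  python3 -m inch '[[-1,-6,0,-14,0],[-1,-8,0,-14,0]]'
```

```text
time: 4.58
position: [0.5137, 0.2394, 0.2033]
tool_rot: [-3.108, -0.319, -0.017]
ft_force: [-1.0, 2.9, -6.8]
grip_width: 0.227
time: 4.82
position: [0.4976, 0.2361, 0.2327]
tool_rot: [-3.108, -0.32, -0.014]
ft_force: [0.5, 2.6, -7.1]
grip_width: 0.228
```

```bash
python3 -m inch '[[-1,-8,0,-11,0],[-1,-10,0,-11,0],[-1,-12,0,-11,0],[-1,0,0,0,0],[-1,0,0,0,0]]'; python3 -m inch '[[-1,0,0,0,0],[-1,0,0,0,0],[-1,0,0,0,0],[-1,0,0,0,0],[-1,0,0,0,0]]'
python3 - <<'E'
from bench import ctrl
import cv2
im=ctrl.get_image('side')
c=im['color'][40:190,180:330,::-1];cv2.imwrite('pics/s4.png',cv2.resize(c,None,fx=4,fy=4))
E
```

```text
time: 5.45
position: [0.4646, 0.2294, 0.2684]
tool_rot: [-3.109, -0.32, -0.016]
ft_force: [1.3, 4.0, -5.9]
grip_width: 0.226
time: 6.08
position: [0.4652, 0.2296, 0.2679]
tool_rot: [-3.108, -0.319, -0.014]
ft_force: [0.0, 3.4, -5.2]
grip_width: 0.23
```

View pics/s4.png

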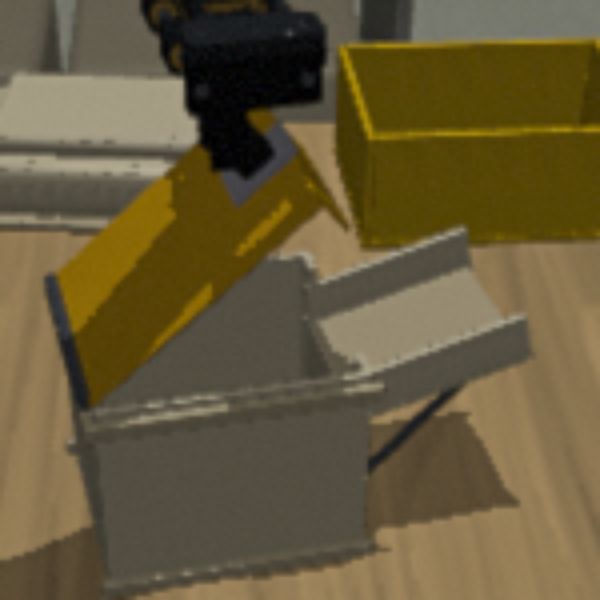

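The flap is at about 0.67 rad and the tray (crop (410,320)) is empty, so the offcut has rolled in. Now I ease the flap down.

```bash
python3 -m inch '[[-1,9,0,8,0],[-1,8,0,8,0],[-1,7,0,8,0],[-1,7,0,9,0],[-1,6,0,9,0]]'; python3 -m inch '[[-1,6,0,9,0],[-1,5,0,9,0],[-1,4,0,9,0]]'
python3 - <<'E'
from bench import ctrl
from h import *
p=np.array(ctrl.get_state()['position'])-[.5237,.2415,.1714];print(p@[.979,.202,0]*1000,p[2]*1000)
E
```

```text
time: 6.75
position: [0.504, 0.2375, 0.2236]
tool_rot: [-3.109, -0.317, -0.012]
ft_force: [-1.3, 0.3, -3.2]
grip_width: 0.226
time: 7.12
position: [0.5183, 0.2404, 0.1937]
tool_rot: [-3.111, -0.318, -0.004]
ft_force: [-2.2, 0.4, -2.7]
grip_width: 0.228
-5.480436566365068 22.257489766722234
```

```bash
python3 -m inch '[[-1,2,0,5,0],[-1,1,0,5,0],[-1,1,0,4,0],[-1,1,0,3,0],[-1,0,0,2,0]]'; python3 -m inch '[[-1,0,0,2,0],[-1,0,0,2,0],[-1,0,0,2,0]]'
```

```text
time: 7.75
position: [0.5241, 0.2415, 0.1738]
tool_rot: [-3.111, -0.318, -0.006]
ft_force: [-1.0, 0.9, 0.5]
grip_width: 0.227
time: 8.12
position: [0.5244, 0.2415, 0.1728]
tool_rot: [-3.114, -0.317, -0.009]
ft_force: [-6.1, -1.8, 10.2]
grip_width: 0.226
```

The 10 N upward push suggests the flap is on its stop. I'll confirm with the side range image before letting go.

Run:
```python
from bench import ctrl
from h import *
im=ctrl.get_image('side');(m,st,ce),h,b=yellow(im,(180,95,320,190))
w=world(im,m);s=(w[:,:2]-[.363,.204])@[.979,.202]
A=np.c_[s,np.ones(len(s))];print(len(s),np.linalg.lstsq(A,w[:,2],rcond=None)[0],[np.median(w[(s>a)&(s<a+.04),2]).round(4) for a in(0,.04,.08,.12,.15)],ctrl.get_state()['ft_force'])
```

```text
1997 [-0.00694389  0.15630573] [np.float64(0.1561), np.float64(0.1559), np.float64(0.1556), np.float64(0.1553), np.float64(0.1552)] [-6.54946022 -2.05017067  9.25865998]
```

Flap level at 156 mm, so it is shut. Release gently, then retreat upward.

```bash
python3 -m inch '[[-0.3,0,0,0,0],[0,0,0,0,0],[0.2,0,0,0,0],[0.2,0,0,0,0]]'; python3 -m inch '[[0.2,0,0,-10,0],[0.2,0,0,-30,0],[0.2,0,0,-40,0],[0.2,0,0,-40,0],[0.2,0,0,-20,0]]'; python3 -m inch '[[0.2,-60,0,-10,0],[0.2,0,55,0,0],[0.2,0,55,0,0],[0.2,0,55,0,0],[0.2,0,0,0,0]]'
python3 - <<'E'
from bench import ctrl
from h import *
im=ctrl.get_image('side');(m,st,ce),h,b=yellow(im,(180,95,320,190))
w=world(im,m);s=(w[:,:2]-[.363,.204])@[.979,.202]
print([np.median(w[(s>a)&(s<a+.04),2]).round(4) for a in(0,.08,.15)])
t=ctrl.get_image('top')
cv2.imwrite('pics/f.png',cv2.resize(np.hstack([im['color'][40:190,180:330,::-1],t['color'][110:260,90:240,::-1]]),None,fx=2.6,fy=2.6))
E
```

```text
time: 8.68
position: [0.5278, 0.2418, 0.1749]
tool_rot: [-3.113, -0.315, -0.021]
ft_force: [-0.1, -0.2, 0.1]
grip_width: 0.567
time: 9.3
position: [0.5254, 0.2394, 0.3195]
tool_rot: [-3.112, -0.317, -0.018]
ft_force: [0.3, 0.3, -0.6]
grip_width: 0.598
time: 9.93
position: [0.501, 0.0633, 0.3303]
tool_rot: [-3.109, -0.323, -0.026]
ft_force: [0.3, 0.6, -0.3]
grip_width: 0.602
[np.float64(0.1563), np.float64(0.156), np.float64(0.156)]
```

View pics/f.png

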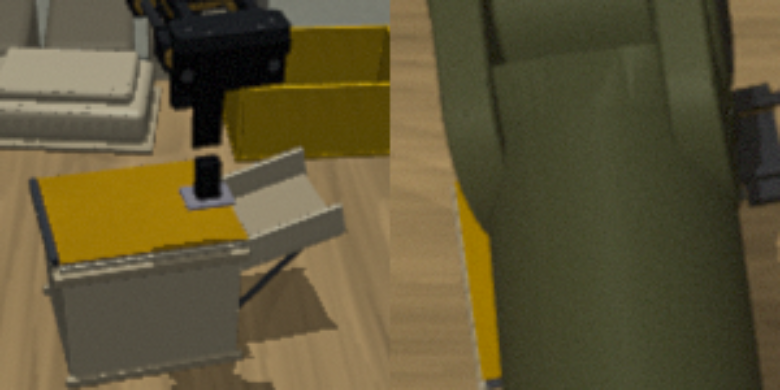

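The flap is shut, the tray (at (280,205) in the left half) is empty, and the gripper is clear and touching nothing. In the right half the arm hides the box from the top camera.

```bash
python3 -c "
from bench import ctrl
print(ctrl.close_job())"
```

```text
the job is handed in; nothing more can be done
None
```

I lifted the yellow flap by its black grip to about 0.67 rad and held it there for about 1 s. I then eased it down the same arc until it met its stop, let go, and moved the gripper clear. The job was handed in at about 10 s of the 38 s allowed.

- **Flap:** after release the side camera measured its top at 156 mm from hinge to front edge, so it is fully shut. I pressed it onto its stop with about 10 N before opening the fingers. It stayed gripped all the way down, so the spring could not slam it.
- **Offcut:** the tray was empty in the side view, both with the flap open and after it was shut. I never saw the tube inside the box. In the last pictures the arm hid the box from the top camera.
- **Forces:** the force readings I took stayed around 10 N, and near zero once the gripper was clear.
- **Disagreement:** the closed jaws put the grip about 4 mm to the side of where the cameras had placed it. The gripper came back about 1.4 mm higher than where it first took hold, but the range check still showed the flap shut.

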